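# Clamp the rye loaf for slicing and keep the squeeze

## Task

Pump the squeeze lever of the slicing board's ratchet clamp until its sprung wooden jaw meets the loaf and presses it against the steel fence, with the jaw's spring about half compressed: held firmly, but never so hard that the crust is crushed. Work the clamp by its lever only, without the robot touching the jaw, the sliding rod or the loaf, and leave the things standing around it alone. Finish while still holding the lever squeezed, since the clamp loses its pressure when the lever is let go.

Things in the scene. Friction and masses are not known exactly. Their poses are not given: they have to be found in the camera images.
- clamp: White plastic slicing board, 200 x 420 x 20 mm, fixed to the table, with a one-hand ratchet clamp along its middle. Origin: underside, on the table, on the centre line. Its y axis runs along the clamp from the handle (negative y) to the fence (positive y), z up. Rod 82 mm above the table; lever pivot at y = -69 mm, z = 30 mm. All but the grip and lever is below 125 mm above the table.
- fence: Fixed steel fence, 130 wide x 15 x 75 mm high, that the loaf is pressed against. Origin: foot of its face towards the loaf, 190 mm along the clamp's y axis, 20 mm above the table.
- fixed_grip (a point): Point on the black fixed grip (upright bar, 30 mm wide across the clamp, 12 mm thick along it, top 175 mm above the table): middle of its outer face, the face towards the loaf (+y of the clamp), 155 mm above the table; 35.5 mm behind the clamp's origin (clamp y = -35.5 mm).
- squeeze_lever: Black squeeze lever, 34 mm wide, 10 mm thick, standing upright beside the fixed grip on its -y side, its free top end about 173 to 176 mm above the table. Origin at its pivot; z axis along the lever. Its black part is the upper 60 mm.
- lever_grip (a point): Middle of the lever's outer face (away from the grip and loaf), 125 mm along the lever from the pivot, about 155 mm above the table. Grip and lever measure 61 mm over their outer faces when released and 26 mm when fully squeezed, so a gripper coming from above can straddle and squeeze both; their line of closing is the clamp's y axis.
- lever (a joint): Angle of the squeeze lever: 0 released, 0.28 rad fully squeezed towards the fixed grip (35 mm at lever_grip). A light spring (2 to 3 N) returns it. Squeezing drives the toothed rod forward 62 mm per rad once the pawl meets a tooth (up to 5 mm of slack); releasing clicks back over the 5 mm teeth. A full stroke gains about 10 mm, the first up to 17 mm; shorter strokes gain 5 or 10 mm.
- slide (a joint): Advance of the toothed rod with the jaw towards the fence: 0 fully back, at most 0.085 m. It starts at 0 to 0.018. Friction holds it in place between strokes against up to 4 N; a greater spring force pushes it back when the lever is let go. With the spring relaxed, the jaw would meet a loaf lying against the fence at 0.048 m.
- jaw_spring (a joint): Compression of the spring behind the jaw: 0 relaxed, 0.016 m fully compressed, 1.2 N per mm; it stays 0 until the jaw meets the loaf (pushing the loose loaf along takes 1 to 4 mm).
- jaw: Wooden jaw plate, 85 wide x 8 x 75 mm high, on the front of the spring. Origin: middle of its back face, 65 mm above the table.
- jaw_face (a point): Middle of the jaw's face towards the loaf.
- rod: The sliding toothed steel rod with its guide plate behind the jaw. It carries the jaw. Its origin coincides with the clamp's origin when fully back.
- loaf_center (a point): Centre of the hard rye loaf, a brown brick 110 (across the clamp) x 75 (along the clamp) x 85 mm high, 0.3 to 0.6 kg, crushed if the jaw presses it with more than 15 N (spring beyond about 12.5 mm), loose on the board between jaw and fence, 0 to 8 mm from the fence.
- loaf: The same loaf; origin at the middle of its underside.
- spice_jar: Spice jar, 48 mm across, 85 mm high, on the table beyond the clamp. Bystander. Origin under its centre.
- bun: Small round bun, 88 mm across, 48 mm high, on the table beyond the clamp. Bystander. Origin under its centre.
- steel_cup: Steel cup, 70 mm across, 60 mm high, on the robot's side of the clamp near the loaf. Bystander. Origin under its centre.
Not all that is in view belongs to the job. Of the things that look like the loaf, the middle-sized one is meant.

How it is judged (in metres and radians):
On the way:
1. the jaw touches the loaf (contact force between jaw and loaf above 0.5 N), for 0.1 s.
At the end, for the whole second after the job is handed in: The jaw presses the loaf with 5 to 14 N (spring compressed 4.2 to 11.7 of its 16 mm), the loaf is upright, at rest and bears on the fence (over 1 N), and the fingers still press the lever with more than 1.5 N (contact force between jaw and loaf between 5 and 14 N and contact force between fence and loaf above 1 N and value of joint jaw_spring between 0.0042 and 0.0117 m and contact force between the fingers and squeeze_lever above 1.5 N and linear speed of loaf below 0.01 m/s and angle between loaf's own z axis and vertical below 0.08 rad); the arm keeps its last pose, push and grip.
It fails at once if the crust is crushed: the jaw presses the loaf with more than 15.5 N (contact force between jaw and loaf above 15.5 N).
It fails at once if the robot pushes the jaw, rod or loaf itself (contact force between any of the arm, the fingers and rod above 1 N or contact force between any of the arm, the fingers and loaf above 1 N).
It fails at once if a bystander is moved more than 30 mm (distance of any of spice_jar, bun, steel_cup from where it was at the start of the episode above 0.03 m).
It also fails if it takes over 64 s, if anything falls off the work surface, if the arm or the gripper's body presses on something with over 40 N, if the wrist force passes 120 N, or if a joint passes its speed limit or range.

## Robot

A 6-joint arm with a two-finger parallel gripper is mounted at the origin on the work surface. World frame = base frame: x ahead of the robot, y to its left, z up, the work surface at z = 0. Lengths are in mm, angles in rad, forces in N, time in s.
With the tool pointing down it reaches from about 350 to 875 mm from the base axis. Payload 4.2 kg.
Tool frame: the origin (TCP) lies midway between the tips of the shut fingers; the grasp point (between the pads) lies 19 mm behind it; z points along the fingers, y is the direction in which the jaws open and shut (so a half turn about z gives the same grasp; the last joint's range is limited). The gripper opens to 85 mm and grips with 20 to 120 N. Pads are 22 mm wide; open, the fingers measure 114 mm over their backs; the gripper's body (76 mm by 85 mm) begins 54 mm behind the grasp point. The pads swing forward as they close: fully open they stand 13 mm farther back than shut.
Start: joints at [-1.087, 0.385, 0.008, 0, -1.194, -0.259], TCP at [139.337, -609.249, 191.912] pointing down, gripper open.
Joint ranges: [-3.14, 3.14], [-1.21, 2.06], [-1.07, 1.41], [-3.16, 2.05], [-2.99, -0.16], [-3.1, 3.1]. Speed limits (rad/s): [2.79, 2.79, 3.14, 3.14, 3.14, 3.14].

## Interface

Orientations are given as a unit quaternion [x, y, z, w].
In Python, from bench import arm gives the robot as it stands.
- The arm moves only by the tool servo_tool, never from a script. Its argument "rows" is a list of rows, each an object of numbers: "fingers": the finger opening in cm, from 0 to 8.54; "x", "y", "z": the shift along the tool's x, y, z in cm; "turn": the turn about the tool's z in degrees. A call has 1 to 10 rows; each row shifts and turns the commanded pose from where the row before left it, along the tool's axes as they then stand; what a row does not reach is not made up. A row lasts 1/12 s, in which the tool goes at most 41.7 mm and 7.16 degrees, less where a joint would pass 70% of its speed; a pose out of reach is approached as far as the arm can. A call is refused whole if a number of a shift passes 4.17 or a number of a turn 7.16, either way. A call with a gripper value outside its range is refused whole. The fingers move at their own pace and stop on an object; the grip force is fixed at half the most. Time passes only in rows, so rows that do not move let the fingers close. It gives the time, the measured TCP pose, the force and the opening at its end, in the units of the state.
- arm.read_state(): the state, without advancing time (a new reading comes with each control period).
- arm.get_image(name): name is "scene" or "top"; returns (picture, depth): 420x560x3 uint8, red, green, blue; 420x560 float32, mm along the optical axis (not along the pixel's ray), 0 where there is no reading.
- arm.camera_model(name): a dict with "fx", "fy", "cx", "cy" (pixels), "k1" (the pictures are not rectified: a ray, as slopes to the right and down, at radius r is drawn at 1 + k1 r^2 times it, then the intrinsics apply), "pose" (4x4, takes a point from camera to world coordinates). Camera axes: x right, y down, z forward; pixel columns grow to the right and rows downward; lengths in mm; the calibration is good to about 2 mm. A picture is of the moment at which its call begins. camera_model takes no time and is no camera call.
- arm.job_done(): hands the job in, once; it reports no verdict.
The state is a dict: "clock": time; "joints": joint angles; "joint_vel": joint speeds; "joint_efforts": joint torques, N m; "position": TCP position; "ee_rot": TCP orientation; "contact_force": force on the tool from outside, world axes, zero at the start; "wrist_torque": the same for the moment, N m; "gripper_width": finger opening in mm.
Only numpy, scipy, OpenCV 4.12 (cv2) and the standard library are available. Lean on these libraries where they do the work, as an engineer would, in place of code of your own. Each camera call takes 0.05 s, during which the arm holds its last target.

## Working session

There is one attempt and no reset: what is moved stays moved. The work goes in short steps, Python scripts to look and compute and a tool call to move; the robot and the scene stay as the last step left them, time stands still between calls to the robot, and variables do not carry over. Pictures are saved under pics/ and viewed, and the job is handed in when it is done.

Besides the shell and the picture viewer there is one more tool, called after "Emit:" in YAML: its name, and indented under it one key for each argument. servo_tool: Moves the arm, as the interface text tells. Its arguments: {"type":"object","properties":{"rows":{"type":"array","items":{"type":"object","properties":{"fingers":{"type":"number"},"x":{"type":"number"},"y":{"type":"number"},"z":{"type":"number"},"turn":{"type":"number"}}}}},"required":["rows"]}

```bash
mkdir -p pics; ls; python3 - <<'E'
from bench import arm
import cv2,numpy as np
s=arm.read_state();print(s)
for n in("scene","top"):
    p,d=arm.get_image(n);cv2.imwrite(f"pics/{n}0.png",p[:,:,::-1]);np.savez(f"{n}0.npz",p=p,d=d)
    m=arm.camera_model(n);print(n,{k:np.round(v,4).tolist() for k,v in m.items()})
E
```

```text
pics
{'clock': 0.0, 'joints': array([-1.08739664e+00,  3.85535811e-01,  6.60374344e-03, -4.97633939e-04,
       -1.19399551e+00, -2.58581643e-01]), 'joint_vel': array([ 0.00030863, -0.00057158,  0.00094605,  0.00011417, -0.00166022,
        0.00043047]), 'joint_efforts': array([-2.95223754e-04, -3.92291415e+01,  1.88396251e+01,  4.18623805e+00,
       -4.79379989e-03, -8.59410420e-06]), 'position': array([ 139.17956877, -608.60847574,  190.82576213]), 'ee_rot': array([-1.12081157e-01,  9.93698458e-01,  1.07697224e-03, -1.70800173e-04]), 'contact_force': array([-0.54640915,  0.59010615,  0.08277577]), 'wrist_torque': array([ 0.02503274, -0.01168115, -0.00822124]), 'gripper_width': 85.4226902275779}
scene {'fx': 387.3393, 'fy': 387.3393, 'cx': 279.7053, 'cy': 211.7554, 'k1': -0.0756, 'pose': [[0.0685, 0.8446, -0.5309, 927.772], [0.9976, -0.0544, 0.0421, 68.793], [0.0067, -0.5326, -0.8464, 859.1823], [0.0, 0.0, 0.0, 1.0]]}
top {'fx': 412.0521, 'fy': 412.0521, 'cx': 274.6553, 'cy': 207.9208, 'k1': -0.0182, 'pose': [[0.0022, -0.9833, 0.1821, 302.4359], [-1.0, -0.0024, -0.0011, 110.171], [0.0016, -0.1821, -0.9833, 1020.1014], [0.0, 0.0, 0.0, 1.0]]}
```

View pics/scene0.png

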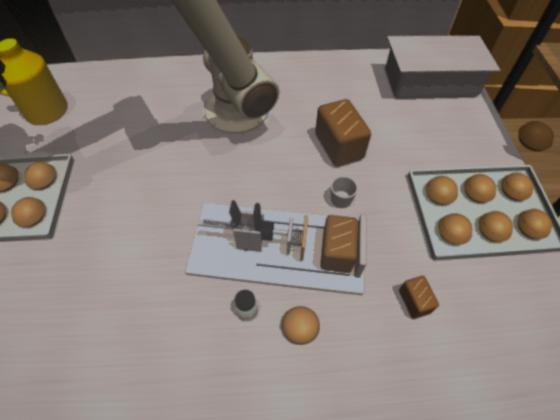

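View pics/top0.png

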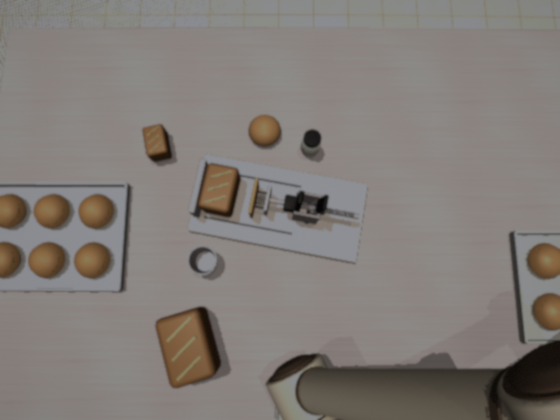

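The scene view shows the board at about (190–365, 205–290). The lever top is near (236,213), the grip top near (258,217), the jaw near (304,238) and the loaf at (341,243). In the top view, grip and lever are at about (290–325, 203) and the loaf at (218,190). Next I'll compute 3D points.

```bash
cat > h.py <<'E'
import numpy as np,cv2
from bench import arm
def K(m): return np.array([[m['fx'],0,m['cx']],[0,m['fy'],m['cy']],[0,0,1.]])
def cloud(n,d):
    m=arm.camera_model(n);h,w=d.shape
    u,v=np.meshgrid(np.arange(w),np.arange(h))
    uv=np.stack([u,v],-1).reshape(-1,1,2).astype(float)
    r=cv2.undistortPoints(uv,K(m),np.array([m['k1'],0,0,0.])).reshape(h,w,2)
    P=np.dstack([r*d[...,None],d]); T=np.array(m['pose'])
    return P@T[:3,:3].T+T[:3,3]
def proj(n,X):
    m=arm.camera_model(n);T=np.linalg.inv(np.array(m['pose']))
    c=np.asarray(X)@T[:3,:3].T+T[:3,3]
    return cv2.projectPoints(c.reshape(-1,1,3),np.zeros(3),np.zeros(3),K(m),np.array([m['k1'],0,0,0.]))[0].reshape(-1,2)
E
python3 - <<'E'
from h import *
for n in("scene","top"):
    z=np.load(n+"0.npz");X=cloud(n,z['d']);p=z['p'].astype(int)
    lum=p.sum(-1); 
    ok=(z['d']>0)&(X[...,0]>350)&(X[...,0]<750)&(X[...,1]>-250)&(X[...,1]<350)
    # board top: z 14..26
    b=ok&(X[...,2]>13)&(X[...,2]<27)
    k,l,st,_=cv2.connectedComponentsWithStats(b.astype(np.uint8))
    i=1+st[1:,4].argmax();Q=X[l==i]
    print(n,'board',cv2.minAreaRect(Q[:,:2].astype(np.float32)),np.median(Q[:,2]),len(Q))
    t=ok&(X[...,2]>140)&(X[...,2]<185)
    k,l,st,c=cv2.connectedComponentsWithStats(t.astype(np.uint8))
    for j in range(1,k):
        if st[j,4]>5:
            Q=X[l==j];print(' tall',st[j],Q.mean(0).round(1),cv2.minAreaRect(Q[:,:2].astype(np.float32)),Q[:,2].max().round(1))
    t=ok&(X[...,2]>95)&(X[...,2]<115)
    k,l,st,c=cv2.connectedComponentsWithStats(t.astype(np.uint8))
    for j in range(1,k):
        if st[j,4]>100:
            Q=X[l==j];print(' loaf?',st[j],Q.mean(0).round(1),cv2.minAreaRect(Q[:,:2].astype(np.float32)),Q[:,2].max().round(1))
p=np.load("scene0.npz")['p'];cv2.imwrite("pics/sc_crop.png",cv2.resize(p[195:300,185:375,::-1],None,fx=4,fy=4,interpolation=cv2.INTER_CUBIC))
p=np.load("top0.npz")['p'];cv2.imwrite("pics/tp_crop.png",cv2.resize(p[150:265,185:375,::-1],None,fx=4,fy=4,interpolation=cv2.INTER_CUBIC))
E
```

```text
scene board ((493.9659729003906, 100.6767578125), (420.6453857421875, 202.13787841796875), 79.0616455078125) 19.565528681297394 7536
 tall [229 200  10  21 144] [479.1   5.1 161.2] ((475.71685791015625, 4.87172269821167), (14.123477935791016, 33.395606994628906), 79.40308380126953) 173.9
 tall [253 203   8  20 121] [490.   54.1 165.2] ((485.93731689453125, 54.0352897644043), (12.006247520446777, 29.185047149658203), 77.88307189941406) 176.9
 loaf? [301 215   7  34 119] [506.8 157.8 101.4] ((504.958251953125, 158.20677185058594), (7.952961444854736, 84.13084411621094), 79.34165954589844) 106.1
 loaf? [ 323  215   35   46 1422] [528.7 237.1 103.5] ((524.3842163085938, 238.57528686523438), (75.004150390625, 109.451904296875), 78.82857513427734) 108.5
 loaf? [230 220  44  18 371] [496.7  50.1 103.2] ((494.9680480957031, 43.78097152709961), (38.90508270263672, 97.47643280029297), 11.5245943069458) 114.9
top board ((492.72784423828125, 100.41950988769531), (420.44061279296875, 200.5936737060547), 79.2984390258789) 19.799713593800107 9467
 tall [296 190   9  17  90] [481.1  55.9 170.5] ((483.62115478515625, 55.133819580078125), (11.896203994750977, 29.996429443359375), 78.85124206542969) 177.5
 tall [318 194  11  18 133] [473.    6.8 163.2] ((474.326416015625, 5.900569915771484), (15.545414924621582, 33.06523132324219), 76.84086608886719) 174.6
 loaf? [ 198  163   40   50 1470] [520.2 238.8 103.8] ((522.5112915039062, 239.58860778808594), (74.67876434326172, 110.0277099609375), 78.13276672363281) 110.8
 loaf? [248 177  10  36 131] [502.8 159.4 101.5] ((503.9080810546875, 159.572021484375), (7.998174667358398, 83.29874420166016), 79.4837646484375) 108.0
 loaf? [283 194  37  25 297] [476.3  61.9 102.7] ((472.6260070800781, 49.601531982421875), (93.20011138916016, 40.907806396484375), 58.721534729003906) 115.0
```

View pics/sc_crop.png

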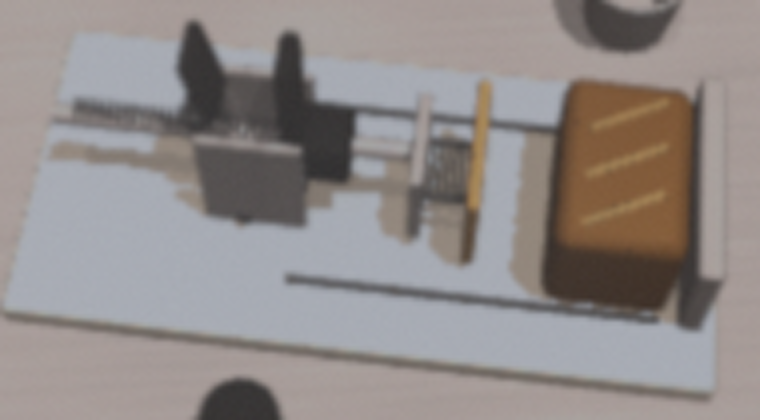

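View pics/tp_crop.png

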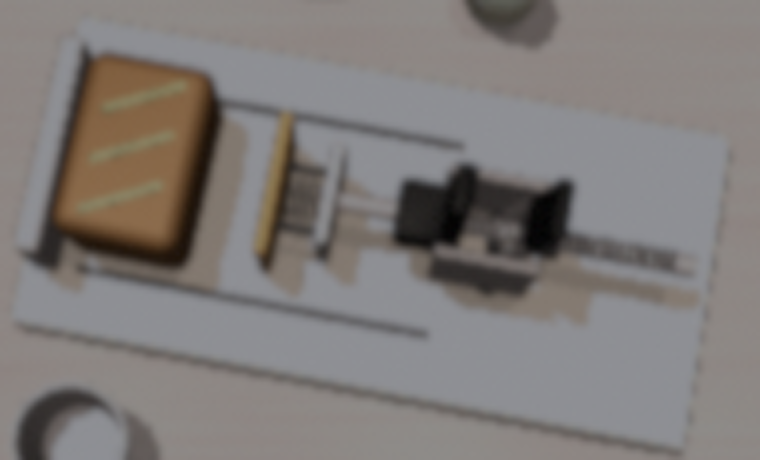

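```bash
python3 - <<'E'
from h import *
z=np.load("scene0.npz");X=cloud("scene",z['d'])
for u,v in[(35,80),(12,50),(20,70),(60,110),(30,210),(240,213)]:print(u,v,X[v,u].round())
t=(X[...,2]>60)&(X[...,1]<-100)&(z['d']>0);t[:, 200:]=0
Q=X[t];print(Q.min(0),Q.max(0))
u=np.array([np.cos(np.deg2rad(78.9)),np.sin(np.deg2rad(78.9))]);o=np.array([493.3,100.5])
for n in("scene","top"):
    z=np.load(n+"0.npz");X=cloud(n,z['d']);S=(X[...,:2]-o)@u;C=(X[...,:2]-o)@np.array([u[1],-u[0]])
    ok=(z['d']>0)&(abs(C)<60)
    for nm,lo,hi,s0,s1 in[('lever',150,160,-130,-70),('grip',150,160,-70,-30),('levtop',168,180,-130,-70),('griptop',172,180,-70,-30),('jaw',98,106,50,80),('loaf',100,110,85,190),('fence',90,98,178,230)]:
        m=ok&(X[...,2]>lo)&(X[...,2]<hi)&(S>s0)&(S<s1)
        if m.sum():print(n,nm,m.sum(),np.percentile(S[m],[2,50,98]).round(1),np.median(C[m]).round(1))
E
```

```text
35 80 [  -6. -567.  154.]
12 50 [ -30. -597.  241.]
20 70 [  -2. -590.  194.]
60 110 [ -19. -555.   24.]
30 210 [ 375. -525.   51.]
240 213 [467.  17. 128.]
[-630.91612997 -745.80487711   60.04851645] [ 141.72041144 -533.08907011  310.26347542]
scene lever 32 [-100.8  -93.5  -91.9] 9.1
scene grip 14 [-52.5 -44.3 -41.1] 13.0
scene levtop 55 [-104.1  -99.7  -95.4] 1.4
scene griptop 56 [-52.5 -46.8 -41.9] 2.2
scene jaw 115 [55.  58.8 62.6] 1.7
scene loaf 1297 [107.8 141.3 175.5] 7.3
scene fence 331 [178.9 191.9 199.7] 4.3
top lever 22 [-98.4 -91.9 -90.5] -3.3
top grip 6 [-51.2 -46.2 -42.7] -15.1
top levtop 70 [-103.5  -98.9  -94.6] -0.5
top griptop 62 [-51.3 -46.  -41.2] -1.8
top jaw 122 [56.2 59.8 63.6] -3.2
top loaf 1367 [108.3 141.4 175.6] 0.1
top fence 333 [179.5 191.9 199.7] 0.1
```

Emit:
servo_tool:
  rows:
    - {"turn": 6,"z": -1,"fingers": 8.5}
    - {"turn": 6,"z": -1,"fingers": 8.5}
    - {"turn": 6,"z": -1,"fingers": 8.5}
    - {"turn": 6,"z": -1,"fingers": 8.5}
    - {"y": 3.8,"x": -1.16}
    - {"y": 3.8,"x": -1.16}
    - {"y": 3.8,"x": -1.16}
    - {"y": 3.8,"x": -1.16}
    - {"y": 3.8,"x": -1.16}
    - {"y": 3.8,"x": -1.16}

```text
invalid input at $.rows[0]: expected keys fingers, x, y, z, turn
```

Emit:
servo_tool:
  rows:
    - {"y": 3.8,"x": -1.16}
    - {"y": 3.8,"x": -1.16}
    - {"y": 3.8,"x": -1.16}
    - {"y": 3.8,"x": -1.16}
    - {"y": 3.8,"x": -1.16}
    - {"y": 3.8,"x": -1.16}
    - {"y": 3.8,"x": -1.16}
    - {"y": 3.8,"x": -1.16}
    - {"y": 0}
    - {"y": 0}

```text
invalid input at $.rows[0]: expected keys fingers, x, y, z, turn
```

```bash
cat >> h.py <<'E'
from scipy.spatial.transform import Rotation as Rn
U=np.array([np.cos(np.deg2rad(78.9)),np.sin(np.deg2rad(78.9))]);O=np.array([493.3,100.5]);CX=np.array([U[1],-U[0]])
def st():
    s=arm.read_state();R=Rn.from_quat(s['ee_rot']).as_matrix();p=s['position']
    print('t',s['clock'].__round__(2),'p',p.round(1),'s',((p[:2]-O)@U).round(1),'c',((p[:2]-O)@CX).round(1),'yang',np.rad2deg(np.arctan2(R[1,1],R[0,1])).round(2),'tilt',R[:,2].round(3),'F',s['contact_force'].round(1),'w',round(s['gripper_width'],1))
    return s,R
E
python3 -c "
from h import *
s,R=st();print(s['joints'])
t=np.array([*(O-71*U),s['position'][2]]);print((R.T@(t-s['position'])).round(1))"
```

```text
t 0.1 p [ 139.2 -608.7  190.9] s -764.1 c -210.9 yang 102.87 tilt [-0.001  0.002 -1.   ] F [-0.2  0.2 -0.5] w 85.5
[-1.08740692e+00  3.85466618e-01  6.74093620e-03 -4.25109458e-04
 -1.19396240e+00 -2.58571330e-01]
[-474.4  547.6    1. ]
```

All keys are required in each row.

Emit:
servo_tool:
  rows:
    - {"fingers": 8.5,"x": 0,"y": 0,"z": -1,"turn": 6}
    - {"fingers": 8.5,"x": 0,"y": 0,"z": -1,"turn": 6}
    - {"fingers": 8.5,"x": 0,"y": 0,"z": -1,"turn": 6}
    - {"fingers": 8.5,"x": 0,"y": 0,"z": -1,"turn": 6}
    - {"fingers": 8.5,"x": -1.16,"y": 3.8,"z": 0,"turn": 0}
    - {"fingers": 8.5,"x": -1.16,"y": 3.8,"z": 0,"turn": 0}
    - {"fingers": 8.5,"x": -1.16,"y": 3.8,"z": 0,"turn": 0}
    - {"fingers": 8.5,"x": -1.16,"y": 3.8,"z": 0,"turn": 0}
    - {"fingers": 8.5,"x": -1.16,"y": 3.8,"z": 0,"turn": 0}
    - {"fingers": 8.5,"x": -1.16,"y": 3.8,"z": 0,"turn": 0}

```text
clock: 0.93
position: [251.8, -397.0, 231.5]
ee_rot: [0.097, 0.995, 0.0, -0.0]
contact_force: [1.3, -0.0, -1.6]
gripper_width: 84.9
```

Emit:
servo_tool:
  rows:
    - {"fingers": 8.5,"x": -1.16,"y": 3.8,"z": 0,"turn": 0}
    - {"fingers": 8.5,"x": -1.16,"y": 3.8,"z": 0,"turn": 0}
    - {"fingers": 8.5,"x": -1.16,"y": 3.8,"z": 0,"turn": 0}
    - {"fingers": 8.5,"x": -1.16,"y": 3.8,"z": 0,"turn": 0}
    - {"fingers": 8.5,"x": -1.16,"y": 3.8,"z": 0,"turn": 0}
    - {"fingers": 8.5,"x": -1.16,"y": 3.8,"z": 0,"turn": 0}
    - {"fingers": 8.5,"x": -1.16,"y": 3.8,"z": 0,"turn": 0}
    - {"fingers": 8.5,"x": -1.16,"y": 3.8,"z": 0,"turn": 0}
    - {"fingers": 8.5,"x": 0,"y": 0,"z": 0,"turn": 0}
    - {"fingers": 8.5,"x": 0,"y": 0,"z": 0,"turn": 0}

```text
clock: 1.77
position: [401.7, -116.8, 231.5]
ee_rot: [0.095, 0.996, 0.0, -0.0]
contact_force: [0.4, -0.6, -0.8]
gripper_width: 84.5
```

```bash

python3 -c "
from h import *
s,R=st();print(s['joints'])
t=np.array([*(O-71*U),s['position'][2]]);print((R.T@(t-s['position'])).round(1))"
```

```text
t 1.77 p [ 401.7 -116.8  231.5] s -230.9 c -48.0 yang 79.14 tilt [-0.001  0.    -1.   ] F [ 0.4 -0.6 -0.8] w 84.5
[ 1.08797871e-01 -8.09042007e-03 -3.88983004e-01 -2.63618086e-04
 -1.19085921e+00 -1.86908694e+00]
[-4.870e+01  1.597e+02 -1.000e-01]
```

Emit:
servo_tool:
  rows:
    - {"fingers": 8.54,"x": -0.97,"y": 3.2,"z": 0,"turn": 0}
    - {"fingers": 8.54,"x": -0.97,"y": 3.2,"z": 0,"turn": 0}
    - {"fingers": 8.54,"x": -0.97,"y": 3.2,"z": 0,"turn": 0}
    - {"fingers": 8.54,"x": -0.97,"y": 3.2,"z": 0,"turn": 0}
    - {"fingers": 8.54,"x": -0.97,"y": 3.2,"z": 0,"turn": 0.2}
    - {"fingers": 8.54,"x": 0,"y": 0,"z": 0,"turn": 0}
    - {"fingers": 8.54,"x": 0,"y": 0,"z": 0,"turn": 0}

```text
clock: 2.35
position: [479.7, 29.0, 231.1]
ee_rot: [0.099, 0.995, -0.0, -0.001]
contact_force: [0.0, 0.1, -0.8]
gripper_width: 85.4
```

```bash

python3 -c "
from h import *
s,R=st()
for n in('scene','top'):
    p,d=arm.get_image(n);np.savez(n+'1.npz',p=p,d=d)
    c=p[130:300,170:380,::-1];cv2.imwrite('pics/%s1.png'%n,cv2.resize(c,None,fx=3.5,fy=3.5))
"
```

```text
t 2.35 p [479.7  29.  231.1] s -72.8 c 0.5 yang 78.69 tilt [-0.002 -0.001 -1.   ] F [ 0.   0.1 -0.8] w 85.4
```

View pics/scene1.png

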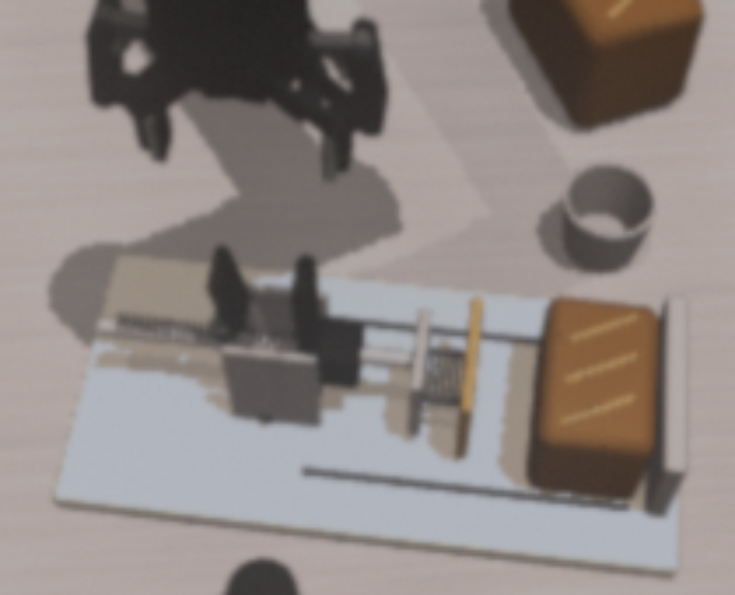

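View pics/top1.png

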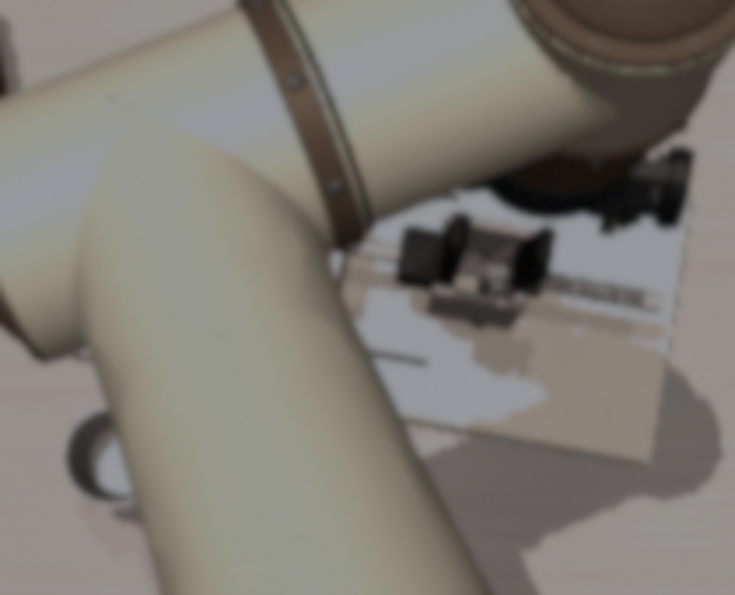

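```bash

python3 -c "
from h import *
z=np.load('scene1.npz');X=cloud('scene',z['d']);S=(X[...,:2]-O)@U;C=(X[...,:2]-O)@CX
print(proj('scene',[[*(O+s*U),zz] for s in(-115,-30) for zz in(231,244)]))
for a,b in((205,222),(258,275)):
    r=np.s_[165:183,a:b];m=(X[r][...,2]>215)
    print(np.percentile(S[r][m],[2,50,98]).round(1),np.percentile(C[r][m],[2,50,98]).round(1),X[r][...,2][m].min())
    for v in range(170,183):
        w=[(u,X[v,u].round(0)[2],S[v,u].round(1),C[v,u].round(1)) for u in range(a,b) if X[v,u,2]>200]
        if w:print(v,w[0],w[-1])
"
```

```text
[[221.30059677 188.32314307]
 [220.50791593 184.46485089]
 [263.46445796 192.82226317]
 [263.27389078 188.99498786]]
[-129.1 -118.2  -95.5] [-8.7  8.2 63.9] 283.99834156191616
170 (209, np.float64(295.0), np.float64(-129.0), np.float64(6.3)) (217, np.float64(859.0), np.float64(52.5), np.float64(432.4))
171 (209, np.float64(295.0), np.float64(-128.6), np.float64(8.3)) (217, np.float64(289.0), np.float64(-115.6), np.float64(2.1))
172 (206, np.float64(859.0), np.float64(52.5), np.float64(432.4)) (217, np.float64(286.0), np.float64(-116.1), np.float64(1.9))
173 (212, np.float64(293.0), np.float64(-122.8), np.float64(10.5)) (217, np.float64(284.0), np.float64(-116.1), np.float64(3.0))
174 (213, np.float64(290.0), np.float64(-121.3), np.float64(10.6)) (216, np.float64(288.0), np.float64(-116.2), np.float64(8.7))
175 (213, np.float64(289.0), np.float64(-121.1), np.float64(12.0)) (216, np.float64(288.0), np.float64(-115.9), np.float64(10.6))
[-30.1 -22.4  -6.6] [-3.5 11.7 14.8] 286.7555983626529
170 (261, np.float64(319.0), np.float64(-30.0), np.float64(12.5)) (270, np.float64(301.0), np.flo
[... 731 characters left out ...]
) (269, np.float64(297.0), np.float64(-16.8), np.float64(7.4))
177 (262, np.float64(298.0), np.float64(-29.1), np.float64(11.5)) (269, np.float64(295.0), np.float64(-16.7), np.float64(8.2))
178 (262, np.float64(296.0), np.float64(-29.0), np.float64(12.4)) (268, np.float64(293.0), np.float64(-18.5), np.float64(9.0))
179 (262, np.float64(294.0), np.float64(-29.0), np.float64(13.0)) (265, np.float64(292.0), np.float64(-23.8), np.float64(11.0))
180 (262, np.float64(288.0), np.float64(-29.3), np.float64(11.5)) (265, np.float64(291.0), np.float64(-23.5), np.float64(12.9))
181 (265, np.float64(287.0), np.float64(-23.8), np.float64(11.8)) (265, np.float64(287.0), np.float64(-23.8), np.float64(11.8))
```

```bash

python3 -c "
from h import *
z=np.load('scene1.npz');X=cloud('scene',z['d'])
print(X[176:194,256:274,2].round().astype(int))
c=z['p'][130:200,190:290,::-1];cv2.imwrite('pics/z1.png',cv2.resize(cv2.convertScaleAbs(c,alpha=1.8,beta=20),None,fx=7,fy=7,interpolation=cv2.INTER_CUBIC))
s=arm.read_state();print(s['position'],s['ee_rot'])
"
```

```text
[[ -1   0   0  -2   3  -3 303 304 301 300 296 297 297 297   0  -1   1   0]
 [ -1  -5   0   1   0  -2 298 299 298 299 295 294 295 295   0  -1  -2   0]
 [ -1  -2   0   0   1   2 296 296 295 295 291 291 293  -3   3   0   0   1]
 [  1  -3  -1  -2  -2  -3 294 294 293 292   3   0   1   0   1   1  -1   3]
 [  0  -1   4   1   3  -2 288 290 289 291   0   0  -1   1   1  -1   0   0]
 [  0  -3  -4  -3   0   1  -1  -2   1 287  -1  -2   1   1   3   0   1  -1]
 [  2   1  -4   0  -2  -1  -2   1  -1   1   1  -1   2   1  -2   2   0   0]
 [  0  -1  -1   0  -1  -1  -1  -1   2  -2  -1   1  -3  -4   0  -2   1  -1]
 [  0   3  -2   5   0   0   1   2   0   0   1   3  -1   0  -1   0   1   0]
 [  1   0  -1   2   2  -4   0   0  -2   1  -1   2  -2  -2   0   1   0   1]
 [ -1  -1  -1  -2   1  -2  -3   0  -3   2   2   1   1  -1   2  -3   1   0]
 [ -1   0  -1   0  -1   1   0  -2   0  -2   0   0   0   0   0   0   1   0]
 [ -2   1   2   1   1   0  -2   0  -1  -1  -1  -1   0   1   0   0   0  -1]
 [ -2   0  -1   2   0  -1   0   1   2  -4   3  -1   1   1  -2   0  -1  -2]
 [  1   1   0   0  -1  -1  -1  -5   0   0  -2   1  -1   2   2   0  -3   3]
 [  1   0  -1  -1   0   0   1   2  -1   1  -3  -1  -1  -1  -2   0   2   2]
 [  0   0  -1   0   1   1   0   0   1  -1   0   0   2  -2   1   1   1  -1]
 [ -2  -2  -1  -1   0   1  -1   1   0  -2   3   1  -2   0   1  -1   1  -1]]
[479.0883534   27.83270381 231.52323268] [ 9.94095584e-02  9.95046376e-01 -2.65536507e-04 -6.15373596e-04]
```

View pics/z1.png

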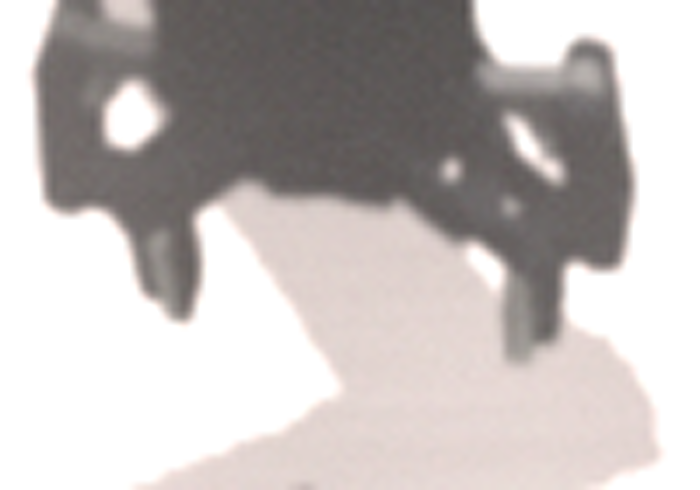

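```bash

python3 -c "
from h import *
z=np.load('scene1.npz');X=cloud('scene',z['d']);S=(X[...,:2]-O)@U;C=(X[...,:2]-O)@CX
for u in(225,235,245):
  for v in range(120,160,3):print(u,v,X[v,u].round(),S[v,u].round(),C[v,u].round())
z=np.load('top1.npz');X=cloud('top',z['d']);S=(X[...,:2]-O)@U;C=(X[...,:2]-O)@CX
for u in(330,340,350,355,360,364):
  for v in range(172,200,3):print(u,v,X[v,u].round(),S[v,u].round(),C[v,u].round())
"
```

```text
225 120 [521.  21. 464.] -73.0 42.0
225 123 [511.  20. 449.] -76.0 33.0
225 126 [512.  19. 443.] -77.0 34.0
225 129 [518.  19. 443.] -75.0 40.0
225 132 [517.  18. 436.] -76.0 39.0
225 135 [517.  17. 429.] -77.0 39.0
225 138 [515.  17. 421.] -78.0 38.0
225 141 [515.  16. 414.] -79.0 37.0
225 144 [516.  15. 409.] -79.0 39.0
225 147 [495.  12. 379.] -87.0 19.0
225 150 [497.  11. 373.] -87.0 20.0
225 153 [496.  10. 365.] -88.0 21.0
225 156 [188. -33.  -1.] -190.0 -274.0
225 159 [199. -33.  -2.] -188.0 -263.0
235 120 [520.  35. 462.] -59.0 39.0
235 123 [511.  34. 448.] -62.0 30.0
235 126 [513.  34. 443.] -62.0 32.0
235 129 [519.  34. 443.] -61.0 38.0
235 132 [518.  33. 436.] -61.0 37.0
235 135 [517.  32. 428.] -62.0 36.0
235 138 [518.  32. 423.] -63.0 37.0
235 141 [519.  31. 418.] -63.0 39.0
235 144 [516.  31. 407.] -64.0 36.0
235 147 [517.  30. 402.] -65.0 37.0
235 150 [490.  27. 365.] -73.0 11.0
235 153 [491.  26. 358.] -73.0 12.0
235 156 [490.  25. 349.] -74.0 11.0
235 159 [202.  -4.   0.] -159.0 -265.0
245 120 [505.  49. 447.] -48.0 22.0
245 123 [507.  49. 443.] -48.0 24.0
245 126 [51
[... 1965 characters left out ...]
79.] -129.0 7.0
360 178 [468. -26. 387.] -129.0 -0.0
360 181 [464. -26. 384.] -130.0 -4.0
360 184 [459. -25. 387.] -130.0 -10.0
360 187 [456. -28. 376.] -133.0 -12.0
360 190 [455. -31. 360.] -136.0 -12.0
360 193 [455. -35. 339.] -141.0 -12.0
360 196 [ 518. -103.   20.] -195.0 64.0
360 199 [ 512. -104.   15.] -197.0 57.0
364 172 [478. -32. 387.] -133.0 11.0
364 175 [473. -32. 387.] -134.0 6.0
364 178 [468. -32. 389.] -135.0 0.0
364 181 [463. -32. 389.] -135.0 -4.0
364 184 [458. -32. 388.] -136.0 -9.0
364 187 [455. -33. 380.] -139.0 -11.0
364 190 [454. -36. 365.] -142.0 -12.0
364 193 [ 526. -113.   21.] -203.0 73.0
364 196 [ 518. -112.   23.] -204.0 65.0
364 199 [ 511. -113.   20.] -206.0 58.0
```

The state says the TCP is at z=231, but the depth puts the open finger tips at about z=286, when I expected about 244. I'll go down in stages and check the height in the images each time.

Emit:
servo_tool:
  rows:
    - {"fingers": 8.54,"x": 0,"y": 0.1,"z": 2,"turn": 0}
    - {"fingers": 8.54,"x": 0,"y": 0.1,"z": 2,"turn": 0}
    - {"fingers": 8.54,"x": 0,"y": 0,"z": 2,"turn": 0}
    - {"fingers": 8.54,"x": 0,"y": 0,"z": 1,"turn": 0}
    - {"fingers": 8.54,"x": 0,"y": 0,"z": 0,"turn": 0}
    - {"fingers": 8.54,"x": 0,"y": 0,"z": 0,"turn": 0}

```text
clock: 2.95
position: [479.7, 29.7, 162.1]
ee_rot: [0.099, 0.995, -0.0, -0.0]
contact_force: [-0.8, 0.2, -0.3]
gripper_width: 85.2
```

```bash
cat > look.py <<'E'
import sys
from h import *
st();i=sys.argv[1]
p,d=arm.get_image('scene');np.savez('scene%s.npz'%i,p=p,d=d)
cv2.imwrite('pics/scene%s.png'%i,cv2.resize(cv2.convertScaleAbs(p[130:300,175:375,::-1],alpha=1.5),None,fx=4,fy=3.5,interpolation=cv2.INTER_CUBIC))
X=cloud('scene',d);S=(X[...,:2]-O)@U;C=(X[...,:2]-O)@CX
ok=(d>0)&(abs(C)<60)
for nm,lo,hi,s0,s1 in[('plate',85,106,30,400),('jaw',98,106,20,400),('loaf',100,110,60,190)]:
    if nm=='plate':continue
    m=ok&(X[...,2]>lo)&(X[...,2]<hi)&(S>s0)&(S<s1)
    if nm=='loaf':
        m&=(p[...,0].astype(int)>p[...,2]*1.3)
    if m.sum():print(nm,m.sum(),np.percentile(S[m],[2,50,98]).round(1))
E
cat > tips.py <<'E'
import sys
from h import *
z=np.load('scene%s.npz'%sys.argv[1]);X=cloud('scene',z['d']);S=(X[...,:2]-O)@U;C=(X[...,:2]-O)@CX
for s0,s1 in((-135,-104),(-38,-10)):
    m=(z['d']>0)&(S>s0)&(S<s1)&(abs(C)<16)&(X[...,2]>118)
    print(s0,m.sum(),'zmin',np.percentile(X[m][:,2],[0,2,5]).round(1) if m.sum() else None, 'S low', np.percentile(S[m&(X[...,2]<X[m][:,2].min()+25)],[2,50,98]).round(1) if m.sum() else None)
E
python3 look.py 2; python3 tips.py 2
```

```text
t 2.95 p [479.7  29.7 162.1] s -72.1 c 0.3 yang 78.58 tilt [-0.    -0.001 -1.   ] F [-0.8  0.2 -0.3] w 85.2
jaw 1394 [ 25.2 135.1 175.7]
loaf 1314 [ 62.4 140.4 175.1]
-135 529 zmin [118.3 170.1 222.1] S low [-107.3 -106.  -104.8]
-38 1530 zmin [218.8 234.8 257.4] S low [-29.6 -23.1 -15.9]
```

View pics/scene2.png

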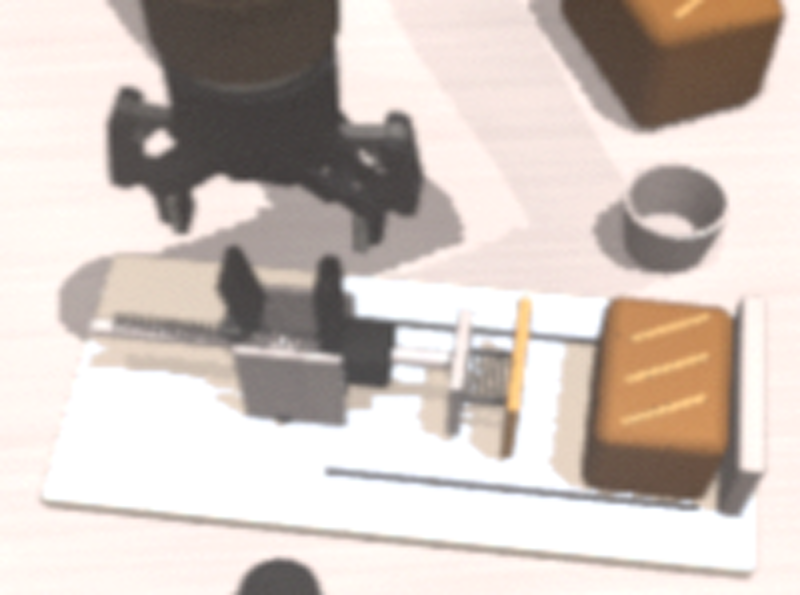

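The tips are at about z=219 by depth and still clear above the lever. In the crop they sit at (182,228) and (370,243), with the lever top at (235,250) and the grip top at (330,260). I'll continue down.

Emit:
servo_tool:
  rows:
    - {"fingers": 8.54,"x": 0,"y": 0.1,"z": 2,"turn": 0}
    - {"fingers": 8.54,"x": 0,"y": 0,"z": 1.5,"turn": 0}
    - {"fingers": 8.54,"x": 0,"y": 0,"z": 1.5,"turn": 0}
    - {"fingers": 8.54,"x": 0,"y": 0,"z": 0,"turn": 0}
    - {"fingers": 8.54,"x": 0,"y": 0,"z": 0,"turn": 0}

```text
clock: 3.42
position: [480.7, 31.7, 112.7]
ee_rot: [0.099, 0.995, -0.0, 0.0]
contact_force: [0.2, 0.2, 1.1]
gripper_width: 85.4
```

```bash
python3 look.py 3; python3 tips.py 3
```

```text
t 3.42 p [480.7  31.7 112.7] s -69.9 c 0.9 yang 78.67 tilt [ 0.001 -0.    -1.   ] F [0.2 0.2 1.1] w 85.4
jaw 1365 [ 25.1 135.9 175.9]
loaf 1306 [ 62.3 140.7 175.3]
-135 476 zmin [118.  164.9 174.3] S low [-107.  -106.1 -104.5]
-38 1226 zmin [167.1 182.6 205.8] S low [-26.4 -20.6 -13.8]
```

View pics/scene3.png

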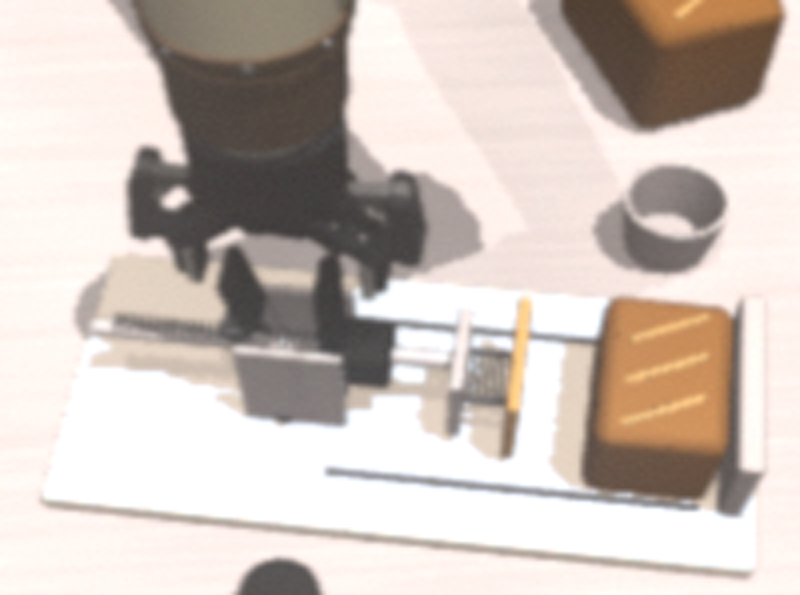

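Emit:
servo_tool:
  rows:
    - {"fingers": 8.54,"x": 0,"y": 0,"z": 0.8,"turn": 0}
    - {"fingers": 8.54,"x": 0,"y": 0,"z": 0.8,"turn": 0}
    - {"fingers": 8.54,"x": 0,"y": 0,"z": 0.9,"turn": 0}
    - {"fingers": 8.54,"x": 0,"y": 0,"z": 0,"turn": 0}
    - {"fingers": 8.54,"x": 0,"y": 0,"z": 0,"turn": 0}

```text
clock: 3.88
position: [479.8, 31.8, 86.2]
ee_rot: [0.099, 0.995, -0.0, -0.001]
contact_force: [-0.0, 0.1, 0.4]
gripper_width: 85.3
```

```bash
python3 look.py 4; python3 tips.py 4
```

```text
t 3.88 p [479.8  31.8  86.2] s -70.0 c 0.0 yang 78.68 tilt [-0.002 -0.001 -1.   ] F [-0.   0.1  0.4] w 85.3
jaw 1413 [ 25.2 135.  175.8]
loaf 1308 [105.3 140.5 175.3]
-135 438 zmin [119.6 141.4 150.4] S low [-117.3 -112.8 -105.1]
-38 1134 zmin [141.4 154.9 176.1] S low [-27.4 -20.9 -13.9]
```

View pics/scene4.png

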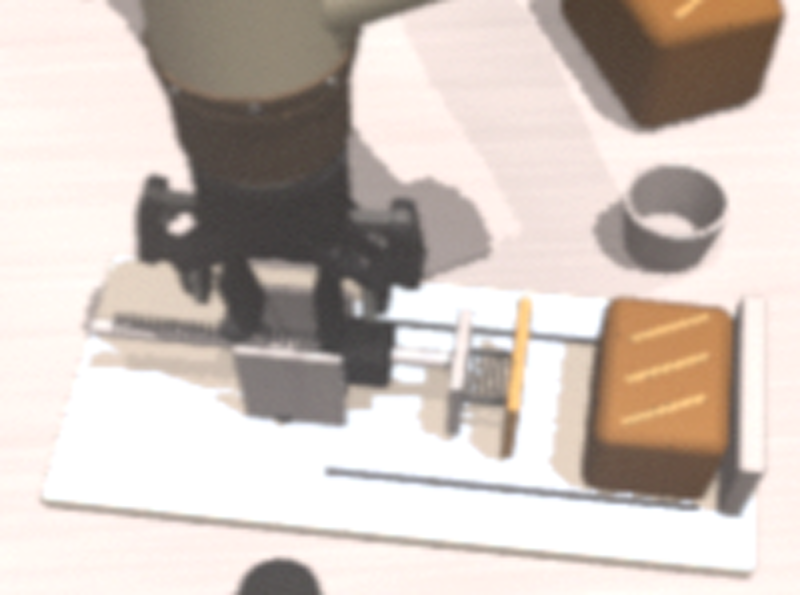

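Emit:
servo_tool:
  rows:
    - {"fingers": 8.54,"x": 0,"y": 0.7,"z": 0,"turn": 0}
    - {"fingers": 8.54,"x": 0,"y": 0.4,"z": 0,"turn": 0}
    - {"fingers": 8.54,"x": 0,"y": 0.4,"z": 0,"turn": 0}
    - {"fingers": 8.54,"x": 0,"y": 0.4,"z": 0,"turn": 0}
    - {"fingers": 8.54,"x": 0,"y": 0,"z": 0,"turn": 0}
    - {"fingers": 8.54,"x": 0,"y": 0,"z": 0,"turn": 0}

```text
clock: 4.43
position: [484.1, 50.8, 87.1]
ee_rot: [0.098, 0.995, -0.0, 0.0]
contact_force: [-0.1, -2.9, 2.6]
gripper_width: 85.1
```

```bash
python3 look.py 5; python3 tips.py 5
```

```text
t 4.43 p [484.1  50.8  87.1] s -50.6 c 0.6 yang 78.71 tilt [ 0. -0. -1.] F [-0.1 -2.9  2.6] w 85.1
jaw 1388 [ 28.4 135.6 175.8]
loaf 1359 [ 62.2 139.4 175.3]
-135 228 zmin [149.  163.4 187. ] S low [-107.1 -105.6 -104.3]
-38 578 zmin [191.3 204.5 207. ] S low [-24.6 -13.6 -10.4]
```

View pics/scene5.png

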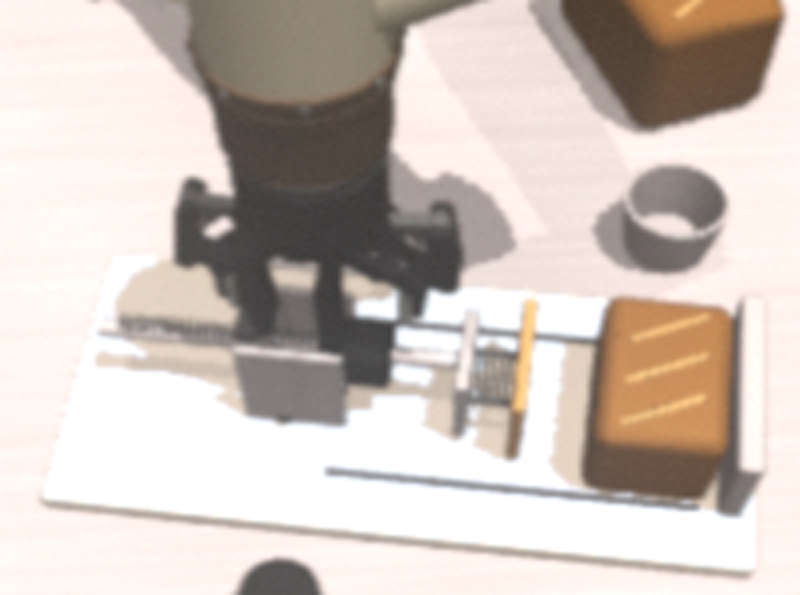

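The lever moves and the jaw has advanced: its top in the crop went from x=525 to 530, with 3 N on the tool. I'll complete the stroke.

Emit:
servo_tool:
  rows:
    - {"fingers": 8.54,"x": 0,"y": 0.5,"z": 0,"turn": 0}
    - {"fingers": 8.54,"x": 0,"y": 0.5,"z": 0,"turn": 0}
    - {"fingers": 8.54,"x": 0,"y": 0.5,"z": 0,"turn": 0}
    - {"fingers": 8.54,"x": 0,"y": 0.5,"z": 0,"turn": 0}
    - {"fingers": 8.54,"x": 0,"y": 0.3,"z": 0,"turn": 0}
    - {"fingers": 8.54,"x": 0,"y": 0,"z": 0,"turn": 0}
    - {"fingers": 8.54,"x": 0,"y": 0,"z": 0,"turn": 0}

```text
clock: 5.07
position: [488.3, 73.3, 86.8]
ee_rot: [0.098, 0.995, -0.0, -0.0]
contact_force: [-2.4, -4.4, 3.0]
gripper_width: 85.5
```

```bash
cat > look.py <<'E'
import sys
from h import *
st();i=sys.argv[1]
p,d=arm.get_image('scene') if len(sys.argv)<3 else [np.load('scene%s.npz'%i)[k] for k in 'pd']
np.savez('scene%s.npz'%i,p=p,d=d)
cv2.imwrite('pics/scene%s.png'%i,cv2.resize(cv2.convertScaleAbs(p[130:300,175:375,::-1],alpha=1.5),None,fx=4,fy=3.5,interpolation=cv2.INTER_CUBIC))
X=cloud('scene',d);S=(X[...,:2]-O)@U;C=(X[...,:2]-O)@CX;Z=X[...,2]
q=p.astype(float)
wood=(q[...,0]>1.35*q[...,2])
base=(d>0)&(abs(C)<44)&(S>0)&(S<180)
# profile along S of max Z and colour, rows
m=base&(Z>97)&wood&(Z<104.3)
h,_=np.histogram(S[m],np.arange(40,180,1)); 
print('wood z97-104:',[(40+k,int(v)) for k,v in enumerate(h) if v>3][:25])
m=base&(Z>84)&(Z<101)&~wood&(abs(C)<40)&(S>20)
h,_=np.histogram(S[m],np.arange(10,120,1)); print('nonwood z84-101:',[(10+k,int(v)) for k,v in enumerate(h) if v>3])
m=base&(Z>104.5)&(Z<109)&wood
print('loaf top S',np.percentile(S[m],[1,50,99]).round(1))
E
python3 look.py 0 x; python3 look.py 5 x; python3 look.py 6
```

```text
t 5.07 p [488.3  73.3  86.8] s -27.6 c 0.4 yang 78.7 tilt [-0.001 -0.    -1.   ] F [-2.4 -4.4  3. ] w 85.5
wood z97-104: [(55, 7), (56, 12), (57, 16), (58, 12), (59, 14), (60, 12), (61, 16), (62, 6), (104, 4), (105, 13), (106, 15), (107, 13), (108, 17), (109, 13), (110, 13), (111, 11), (112, 8), (113, 8), (114, 6), (115, 6), (116, 12), (117, 4), (118, 7), (120, 5), (121, 4)]
nonwood z84-101: [(20, 4), (22, 8), (23, 13), (24, 8), (25, 12), (26, 7), (27, 10), (28, 13), (29, 14), (55, 5), (62, 4), (103, 8), (104, 6)]
loaf top S [109.3 140.2 172. ]
t 5.07 p [488.3  73.3  86.8] s -27.6 c 0.4 yang 78.7 tilt [-0.001 -0.    -1.   ] F [-2.4 -4.4  3. ] w 85.5
wood z97-104: [(58, 5), (59, 14), (60, 13), (61, 15), (62, 13), (63, 12), (64, 16), (65, 12), (104, 6), (105, 12), (106, 13), (107, 13), (108, 14), (109, 16), (110, 13), (111, 11), (112, 8), (113, 7), (114, 7), (115, 6), (116, 5), (117, 7), (118, 4), (119, 8), (120, 6)]
nonwood z84-101: [(22, 4), (25, 8), (26, 12), (27, 10), (28, 12), (29, 10), (30, 12), (31, 11), (32, 12), (33, 5), (58, 5), (104, 9)]
loaf top S [107.8 140.  170.9]
t 5.07 p [488.3  73.3  86.8] s -27.6 c 0.4 yang 78.7 tilt [-0.001 -0.    -1.   ] F [-2.4 -4.4  3. ] w 85.5
wood z97-104: [(70, 11), (71, 15), (72, 14), (73, 16), (74, 12), (75, 16), (76, 13), (77, 8), (105, 13), (106, 13), (107, 17), (108, 13), (109, 16), (110, 12), (111, 9), (112, 14), (113, 8), (114, 8), (115, 6), (116, 8), (117, 7), (118, 8), (119, 5), (120, 6), (121, 7)]
nonwood z84-101: [(36, 4), (37, 10), (38, 10), (39, 10), (40, 10), (41, 11), (42, 11), (43, 9), (44, 9), (69, 4), (104, 7)]
loaf top S [110.8 140.2 170.2]
```

View pics/scene6.png

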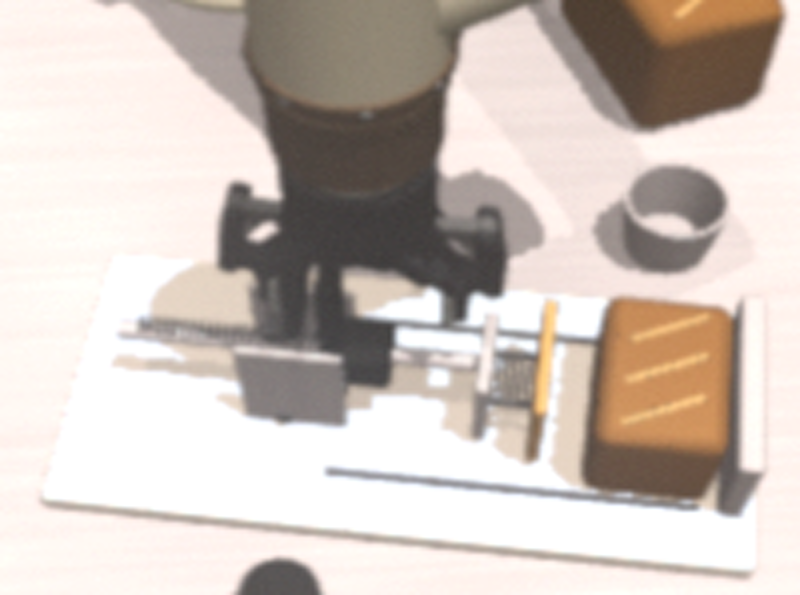

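Stroke 1 moved the jaw 15 mm, from S≈59 to 74. I'll release and run stroke 2.

Emit:
servo_tool:
  rows:
    - {"fingers": 8.54,"x": 0,"y": -1.2,"z": 0,"turn": 0}
    - {"fingers": 8.54,"x": 0,"y": -1.2,"z": 0,"turn": 0}
    - {"fingers": 8.54,"x": 0,"y": -1.2,"z": 0,"turn": 0}
    - {"fingers": 8.54,"x": 0,"y": -0.9,"z": 0,"turn": 0}
    - {"fingers": 8.54,"x": 0,"y": 0,"z": 0,"turn": 0}
    - {"fingers": 8.54,"x": 0,"y": 0,"z": 0,"turn": 0}
    - {"fingers": 8.54,"x": 0,"y": 0,"z": 0,"turn": 0}

```text
clock: 5.7
position: [480.2, 29.2, 87.1]
ee_rot: [0.099, 0.995, 0.0, 0.001]
contact_force: [0.2, -0.3, -0.5]
gripper_width: 85.6
```

```bash
python3 look.py 7|cut -c1-200
```

```text
t 5.7 p [480.2  29.2  87.1] s -72.5 c 0.9 yang 78.66 tilt [ 0.001  0.001 -1.   ] F [ 0.2 -0.3 -0.5] w 85.6
wood z97-104: [(70, 13), (71, 14), (72, 13), (73, 15), (74, 13), (75, 15), (76, 15), (77, 7), (105, 12), (106, 15), (107, 17), (108, 13), (109, 12), (110, 14), (111, 12), (112, 7), (113, 5), (114, 9),
nonwood z84-101: [(29, 4), (36, 4), (37, 10), (38, 7), (39, 11), (40, 8), (41, 12), (42, 7), (43, 10), (44, 9), (69, 5), (103, 4), (104, 7)]
loaf top S [109.9 142.9 171.6]
```

Emit:
servo_tool:
  rows:
    - {"fingers": 8.54,"x": 0,"y": 0.9,"z": 0,"turn": 0}
    - {"fingers": 8.54,"x": 0,"y": 0.6,"z": 0,"turn": 0}
    - {"fingers": 8.54,"x": 0,"y": 0.6,"z": 0,"turn": 0}
    - {"fingers": 8.54,"x": 0,"y": 0.6,"z": 0,"turn": 0}
    - {"fingers": 8.54,"x": 0,"y": 0.6,"z": 0,"turn": 0}
    - {"fingers": 8.54,"x": 0,"y": 0.6,"z": 0,"turn": 0}
    - {"fingers": 8.54,"x": 0,"y": 0.5,"z": 0,"turn": 0}
    - {"fingers": 8.54,"x": 0,"y": 0.2,"z": 0,"turn": 0}
    - {"fingers": 8.54,"x": 0,"y": 0,"z": 0,"turn": 0}
    - {"fingers": 8.54,"x": 0,"y": 0,"z": 0,"turn": 0}

```text
clock: 6.58
position: [488.5, 74.1, 86.9]
ee_rot: [0.099, 0.995, -0.0, -0.0]
contact_force: [-0.8, -4.3, 3.0]
gripper_width: 85.5
```

```bash
python3 look.py 8|cut -c1-200
```

```text
t 6.58 p [488.5  74.1  86.9] s -26.8 c 0.4 yang 78.69 tilt [-0.001 -0.    -1.   ] F [-0.8 -4.3  3. ] w 85.5
wood z97-104: [(80, 5), (81, 16), (82, 15), (83, 14), (84, 15), (85, 15), (86, 14), (87, 13), (88, 4), (104, 4), (105, 11), (106, 15), (107, 13), (108, 12), (109, 18), (110, 7), (111, 10), (112, 7), (
nonwood z84-101: [(20, 4), (29, 4), (36, 4), (38, 4), (45, 4), (47, 7), (48, 10), (49, 10), (50, 10), (51, 11), (52, 10), (53, 11), (54, 12), (80, 6), (104, 6)]
loaf top S [110.2 140.9 170.8]
```

View pics/scene8.png

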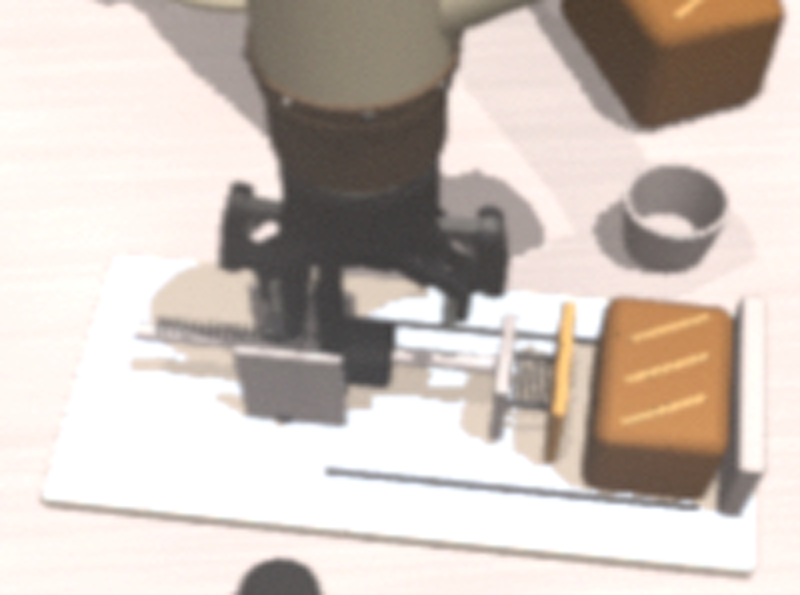

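Stroke 2 gave +10.5 mm: the jaw face is at S≈88.7 and the loaf face at ≈104. Stroke 3 next.

Emit:
servo_tool:
  rows:
    - {"fingers": 8.54,"x": 0,"y": -1.2,"z": 0,"turn": 0}
    - {"fingers": 8.54,"x": 0,"y": -1.2,"z": 0,"turn": 0}
    - {"fingers": 8.54,"x": 0,"y": -1.2,"z": 0,"turn": 0}
    - {"fingers": 8.54,"x": 0,"y": -1.0,"z": 0,"turn": 0}
    - {"fingers": 8.54,"x": 0,"y": 0,"z": 0,"turn": 0}
    - {"fingers": 8.54,"x": 0,"y": 0,"z": 0,"turn": 0}
    - {"fingers": 8.54,"x": 0,"y": 0,"z": 0,"turn": 0}

```text
clock: 7.22
position: [480.2, 29.2, 87.1]
ee_rot: [0.099, 0.995, 0.0, 0.001]
contact_force: [0.4, -0.7, -0.5]
gripper_width: 85.4
```

Emit:
servo_tool:
  rows:
    - {"fingers": 8.54,"x": 0,"y": 0.9,"z": 0,"turn": 0}
    - {"fingers": 8.54,"x": 0,"y": 0.6,"z": 0,"turn": 0}
    - {"fingers": 8.54,"x": 0,"y": 0.6,"z": 0,"turn": 0}
    - {"fingers": 8.54,"x": 0,"y": 0.6,"z": 0,"turn": 0}
    - {"fingers": 8.54,"x": 0,"y": 0.6,"z": 0,"turn": 0}
    - {"fingers": 8.54,"x": 0,"y": 0.6,"z": 0,"turn": 0}
    - {"fingers": 8.54,"x": 0,"y": 0.5,"z": 0,"turn": 0}
    - {"fingers": 8.54,"x": 0,"y": 0.2,"z": 0,"turn": 0}
    - {"fingers": 8.54,"x": 0,"y": 0,"z": 0,"turn": 0}
    - {"fingers": 8.54,"x": 0,"y": 0,"z": 0,"turn": 0}

```text
clock: 8.05
position: [488.5, 74.1, 86.9]
ee_rot: [0.099, 0.995, -0.0, -0.0]
contact_force: [-1.8, -3.3, 3.6]
gripper_width: 85.3
```

```bash
python3 look.py 9|cut -c1-300
```

```text
t 8.05 p [488.5  74.1  86.9] s -26.8 c 0.4 yang 78.69 tilt [-0.001 -0.    -1.   ] F [-1.8 -3.3  3.6] w 85.3
wood z97-104: [(90, 8), (91, 14), (92, 15), (93, 13), (94, 16), (95, 12), (96, 15), (97, 15), (104, 4), (105, 11), (106, 15), (107, 16), (108, 12), (109, 17), (110, 14), (111, 8), (112, 7), (113, 10), (114, 7), (115, 5), (116, 11), (118, 10), (119, 10), (120, 7), (121, 7)]
nonwood z84-101: [(38, 4), (45, 4), (47, 4), (57, 8), (58, 12), (59, 10), (60, 10), (61, 8), (62, 10), (63, 10), (64, 11), (90, 5), (104, 6), (105, 4)]
loaf top S [111.4 141.8 172.1]
```

Emit:
servo_tool:
  rows:
    - {"fingers": 8.54,"x": 0,"y": -1.2,"z": 0,"turn": 0}
    - {"fingers": 8.54,"x": 0,"y": -1.2,"z": 0,"turn": 0}
    - {"fingers": 8.54,"x": 0,"y": -1.2,"z": 0,"turn": 0}
    - {"fingers": 8.54,"x": 0,"y": -1.0,"z": 0,"turn": 0}
    - {"fingers": 8.54,"x": 0,"y": 0,"z": 0,"turn": 0}
    - {"fingers": 8.54,"x": 0,"y": 0,"z": 0,"turn": 0}
    - {"fingers": 8.54,"x": 0,"y": 0,"z": 0,"turn": 0}

```text
clock: 8.68
position: [480.2, 29.2, 87.1]
ee_rot: [0.099, 0.995, 0.0, 0.001]
contact_force: [1.0, 0.5, 0.2]
gripper_width: 85.3
```

```bash
python3 look.py 10|cut -c1-300
```

```text
t 8.68 p [480.2  29.2  87.1] s -72.5 c 0.9 yang 78.65 tilt [ 0.001  0.001 -1.   ] F [1.  0.5 0.2] w 85.3
wood z97-104: [(90, 8), (91, 13), (92, 15), (93, 13), (94, 17), (95, 12), (96, 16), (97, 12), (104, 4), (105, 14), (106, 15), (107, 12), (108, 12), (109, 13), (110, 11), (111, 8), (112, 8), (113, 9), (114, 4), (115, 6), (116, 12), (117, 5), (118, 7), (119, 6), (120, 9)]
nonwood z84-101: [(38, 4), (57, 9), (58, 12), (59, 11), (60, 12), (61, 11), (62, 9), (63, 10), (64, 9), (90, 5), (104, 6)]
loaf top S [108.7 140.2 171.3]
```

View pics/scene10.png

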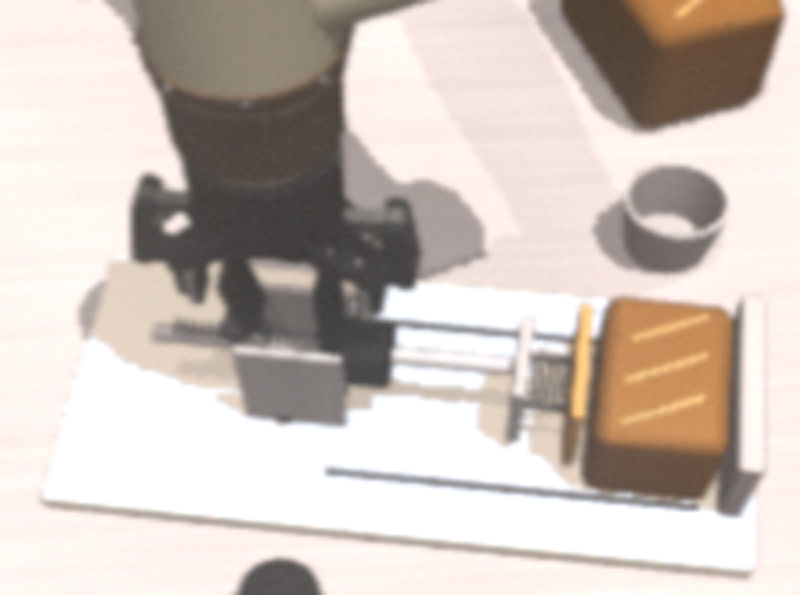

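The jaw face is at S≈98 and the loaf face at ≈104, with the jaw at crop (583,370) and the loaf edge at (595,400). Stroke 4 will make contact, so I'll go slowly.

Emit:
servo_tool:
  rows:
    - {"fingers": 8.54,"x": 0,"y": 0.9,"z": 0,"turn": 0}
    - {"fingers": 8.54,"x": 0,"y": 0.6,"z": 0,"turn": 0}
    - {"fingers": 8.54,"x": 0,"y": 0.6,"z": 0,"turn": 0}
    - {"fingers": 8.54,"x": 0,"y": 0.5,"z": 0,"turn": 0}
    - {"fingers": 8.54,"x": 0,"y": 0.5,"z": 0,"turn": 0}
    - {"fingers": 8.54,"x": 0,"y": 0.4,"z": 0,"turn": 0}
    - {"fingers": 8.54,"x": 0,"y": 0.4,"z": 0,"turn": 0}
    - {"fingers": 8.54,"x": 0,"y": 0.4,"z": 0,"turn": 0}
    - {"fingers": 8.54,"x": 0,"y": 0.3,"z": 0,"turn": 0}
    - {"fingers": 8.54,"x": 0,"y": 0,"z": 0,"turn": 0}

```text
clock: 9.57
position: [488.3, 73.7, 86.9]
ee_rot: [0.098, 0.995, -0.001, -0.001]
contact_force: [-0.7, -6.2, 3.9]
gripper_width: 85.4
```

Emit:
servo_tool:
  rows:
    - {"fingers": 8.54,"x": 0,"y": 0,"z": 0,"turn": 0}
    - {"fingers": 8.54,"x": 0,"y": 0,"z": 0,"turn": 0}

```text
clock: 9.73
position: [488.3, 73.6, 87.0]
ee_rot: [0.098, 0.995, -0.001, -0.001]
contact_force: [-0.5, -5.4, 3.2]
gripper_width: 85.4
```

```bash
python3 look.py 11|cut -c1-400
```

```text
t 9.73 p [488.3  73.6  87. ] s -27.4 c 0.3 yang 78.7 tilt [-0.001 -0.002 -1.   ] F [-0.5 -5.4  3.2] w 85.4
wood z97-104: [(98, 10), (99, 16), (100, 12), (101, 16), (102, 13), (103, 15), (104, 14), (105, 12), (106, 5), (107, 13), (108, 16), (109, 15), (110, 16), (111, 14), (112, 15), (113, 11), (114, 13), (115, 7), (116, 5), (117, 6), (118, 4), (119, 6), (120, 10), (121, 10), (122, 8)]
nonwood z84-101: [(29, 4), (38, 4), (45, 4), (52, 4), (61, 4), (66, 7), (67, 13), (68, 12), (69, 11), (70, 9), (71, 9), (72, 13), (73, 8), (74, 8), (98, 4)]
loaf top S [113.5 142.4 174. ]
```

View pics/scene11.png

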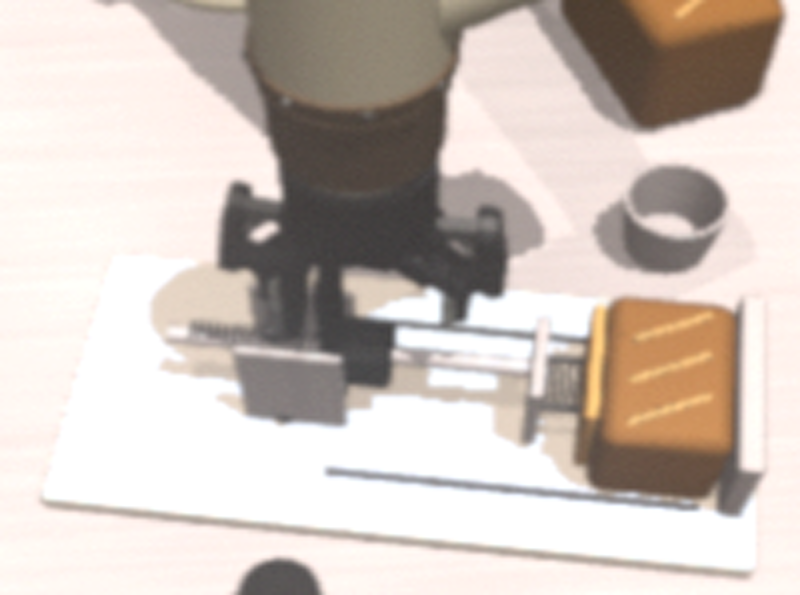

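The jaw now touches the loaf and has pushed it about 2 mm, with the spring compressed about 1.5 mm. Another 10 mm stroke should give about 8 mm of compression. I'll release, re-grip and squeeze in stages with checks.

Emit:
servo_tool:
  rows:
    - {"fingers": 8.54,"x": 0,"y": -1.2,"z": 0,"turn": 0}
    - {"fingers": 8.54,"x": 0,"y": -1.2,"z": 0,"turn": 0}
    - {"fingers": 8.54,"x": 0,"y": -1.2,"z": 0,"turn": 0}
    - {"fingers": 8.54,"x": 0,"y": -1.0,"z": 0,"turn": 0}
    - {"fingers": 8.54,"x": 0,"y": 0,"z": 0,"turn": 0}
    - {"fingers": 8.54,"x": 0,"y": 0,"z": 0,"turn": 0}
    - {"fingers": 8.54,"x": 0,"y": 0,"z": 0,"turn": 0}

```text
clock: 10.37
position: [480.2, 29.2, 87.1]
ee_rot: [0.099, 0.995, 0.0, 0.0]
contact_force: [-0.3, 0.1, -0.8]
gripper_width: 85.4
```

```bash
python3 look.py 12|cut -c1-300
```

```text
t 10.37 p [480.2  29.2  87.1] s -72.5 c 0.9 yang 78.66 tilt [ 0.001  0.001 -1.   ] F [-0.3  0.1 -0.8] w 85.4
wood z97-104: [(98, 9), (99, 16), (100, 11), (101, 17), (102, 11), (103, 14), (104, 13), (105, 16), (106, 5), (107, 8), (108, 16), (109, 14), (110, 19), (111, 14), (112, 17), (113, 11), (114, 11), (115, 10), (116, 10), (117, 5), (118, 8), (119, 4), (120, 7), (121, 6), (122, 5)]
nonwood z84-101: [(29, 4), (38, 4), (45, 4), (47, 4), (52, 4), (61, 4), (66, 8), (67, 13), (68, 11), (69, 9), (70, 11), (71, 10), (72, 11), (73, 8), (74, 7), (98, 5)]
loaf top S [114.2 144.2 173.1]
```

Emit:
servo_tool:
  rows:
    - {"fingers": 8.54,"x": 0,"y": 0.9,"z": 0,"turn": 0}
    - {"fingers": 8.54,"x": 0,"y": 0.6,"z": 0,"turn": 0}
    - {"fingers": 8.54,"x": 0,"y": 0.5,"z": 0,"turn": 0}
    - {"fingers": 8.54,"x": 0,"y": 0.5,"z": 0,"turn": 0}
    - {"fingers": 8.54,"x": 0,"y": 0.4,"z": 0,"turn": 0}
    - {"fingers": 8.54,"x": 0,"y": 0.4,"z": 0,"turn": 0}
    - {"fingers": 8.54,"x": 0,"y": 0,"z": 0,"turn": 0}
    - {"fingers": 8.54,"x": 0,"y": 0,"z": 0,"turn": 0}
    - {"fingers": 8.54,"x": 0,"y": 0,"z": 0,"turn": 0}

```text
clock: 11.17
position: [486.0, 61.3, 86.9]
ee_rot: [0.099, 0.995, -0.0, -0.0]
contact_force: [-1.5, -3.2, 2.8]
gripper_width: 85.4
```

```bash
python3 look.py 13|cut -c1-300
```

```text
t 11.17 p [486.   61.3  86.9] s -39.9 c 0.4 yang 78.68 tilt [-0. -0. -1.] F [-1.5 -3.2  2.8] w 85.4
wood z97-104: [(101, 14), (102, 11), (103, 15), (104, 12), (105, 17), (106, 12), (107, 14), (108, 14), (109, 5), (110, 17), (111, 10), (112, 17), (113, 14), (114, 17), (115, 12), (116, 14), (117, 8), (118, 8), (119, 6), (120, 7), (122, 6), (123, 7), (124, 8), (125, 5), (126, 4)]
nonwood z84-101: [(29, 4), (38, 4), (45, 4), (52, 4), (61, 4), (69, 5), (70, 12), (71, 9), (72, 10), (73, 10), (74, 12), (75, 11), (76, 7), (77, 10)]
loaf top S [114.6 146.2 176.5]
```

Emit:
servo_tool:
  rows:
    - {"fingers": 8.54,"x": 0,"y": 0.3,"z": 0,"turn": 0}
    - {"fingers": 8.54,"x": 0,"y": 0.3,"z": 0,"turn": 0}
    - {"fingers": 8.54,"x": 0,"y": 0.2,"z": 0,"turn": 0}
    - {"fingers": 8.54,"x": 0,"y": 0,"z": 0,"turn": 0}
    - {"fingers": 8.54,"x": 0,"y": 0,"z": 0,"turn": 0}
    - {"fingers": 8.54,"x": 0,"y": 0,"z": 0,"turn": 0}

```text
clock: 11.72
position: [487.2, 67.9, 87.0]
ee_rot: [0.099, 0.995, -0.001, -0.001]
contact_force: [-0.6, -7.2, 4.5]
gripper_width: 85.2
```

```bash
python3 look.py 14|cut -c1-300
```

```text
t 11.72 p [487.2  67.9  87. ] s -33.2 c 0.3 yang 78.69 tilt [-0.002 -0.002 -1.   ] F [-0.6 -7.2  4.5] w 85.2
wood z97-104: [(101, 11), (102, 14), (103, 17), (104, 12), (105, 15), (106, 14), (107, 11), (108, 14), (110, 14), (111, 16), (112, 18), (113, 10), (114, 17), (115, 9), (116, 13), (117, 6), (118, 6), (119, 9), (120, 10), (121, 6), (122, 6), (123, 7), (124, 7), (125, 5), (127, 8)]
nonwood z84-101: [(20, 4), (29, 4), (38, 4), (61, 4), (68, 4), (72, 5), (73, 10), (74, 13), (75, 11), (76, 7), (77, 10), (78, 10), (79, 9), (80, 9)]
loaf top S [114.1 145.2 176.4]
```

The jaw and loaf have stopped moving, so the loaf is on the fence. The spring is at about 4.6 mm. Another 6.5 mm of lever travel should bring it to about 8 mm.

Emit:
servo_tool:
  rows:
    - {"fingers": 8.54,"x": 0,"y": 0.2,"z": 0,"turn": 0}
    - {"fingers": 8.54,"x": 0,"y": 0.2,"z": 0,"turn": 0}
    - {"fingers": 8.54,"x": 0,"y": 0.2,"z": 0,"turn": 0}
    - {"fingers": 8.54,"x": 0,"y": 0,"z": 0,"turn": 0}
    - {"fingers": 8.54,"x": 0,"y": 0,"z": 0,"turn": 0}
    - {"fingers": 8.54,"x": 0,"y": 0,"z": 0,"turn": 0}

```text
clock: 12.27
position: [488.1, 73.0, 86.9]
ee_rot: [0.099, 0.995, -0.002, -0.001]
contact_force: [0.5, -9.7, 3.2]
gripper_width: 85.3
```

```bash
python3 look.py 15|cut -c1-300
python3 - <<'E'
from h import *
def meas(i):
    z=np.load('scene%s.npz'%i);d=z['d'];q=z['p'].astype(float);X=cloud('scene',d);S=(X[...,:2]-O)@U;C=(X[...,:2]-O)@CX;Z=X[...,2]
    w=q[...,0]>1.35*q[...,2];b=(d>0)&(abs(C)<40)
    pl=b&~w&(Z>84)&(Z<101)&(S>20)&(S<90)
    h,e=np.histogram(S[pl],np.arange(20,90,.5));k=np.convolve(h,np.ones(18),'same').argmax();c=e[k]
    c=np.median(S[pl&(abs(S-c)<5.5)])
    jw=b&w&(Z>97)&(Z<103.5)&(S>c+15)&(S<c+38.5); 
    return c,np.percentile(S[jw],2),np.median(S[jw])
for i in(0,6,8,10,11,13,14,15):
    c,j,mj=meas(i);print(i,round(c,2),round(j,2),'back-plate',round(j-c,2))
E
```

```text
t 12.27 p [488.1  73.   86.9] s -28.0 c 0.2 yang 78.69 tilt [-0.002 -0.004 -1.   ] F [ 0.5 -9.7  3.2] w 85.3
wood z97-104: [(101, 14), (102, 13), (103, 15), (104, 13), (105, 16), (106, 14), (107, 15), (108, 10), (110, 13), (111, 13), (112, 16), (113, 13), (114, 18), (115, 9), (116, 17), (117, 6), (118, 6), (119, 5), (120, 8), (121, 12), (122, 7), (123, 7), (124, 7), (125, 4), (126, 4)]
nonwood z84-101: [(29, 4), (38, 4), (52, 4), (61, 4), (75, 11), (76, 12), (77, 13), (78, 9), (79, 11), (80, 8), (81, 12), (82, 10), (83, 5)]
loaf top S [115.3 145.5 176.1]
0 25.82 55.21 back-plate 29.38
6 40.74 70.27 back-plate 29.54
8 51.28 80.69 back-plate 29.41
10 60.84 90.57 back-plate 29.73
11 70.1 98.33 back-plate 28.23
13 73.44 101.41 back-plate 27.96
14 76.35 101.43 back-plate 25.08
15 79.02 101.28 back-plate 22.26
```

View pics/scene15.png

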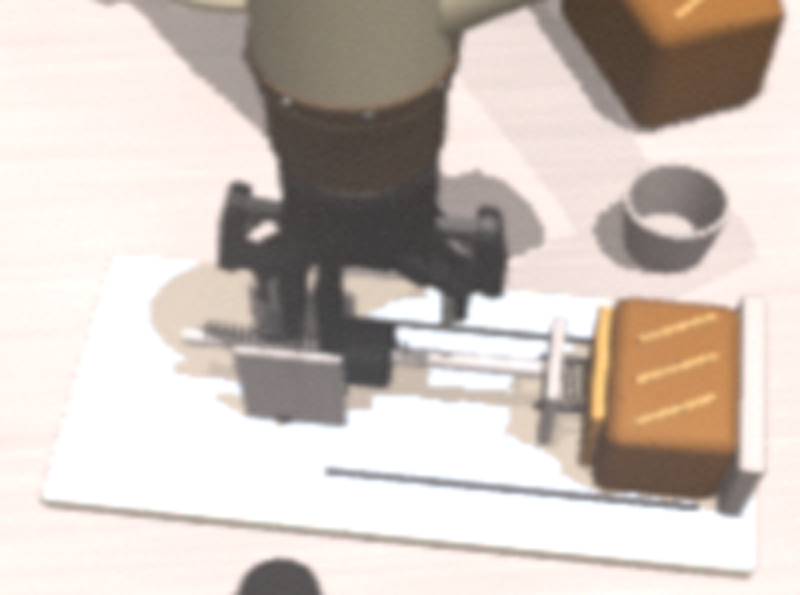

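The spring is compressed about 7.2 mm (≈8.7 N), and the loaf rests on the fence at crop (740,390). I'll hold and re-check before handing in.

Emit:
servo_tool:
  rows:
    - {"fingers": 8.54,"x": 0,"y": 0.1,"z": 0,"turn": 0}
    - {"fingers": 8.54,"x": 0,"y": 0,"z": 0,"turn": 0}
    - {"fingers": 8.54,"x": 0,"y": 0,"z": 0,"turn": 0}
    - {"fingers": 8.54,"x": 0,"y": 0,"z": 0,"turn": 0}
    - {"fingers": 8.54,"x": 0,"y": 0,"z": 0,"turn": 0}
    - {"fingers": 8.54,"x": 0,"y": 0,"z": 0,"turn": 0}
    - {"fingers": 8.54,"x": 0,"y": 0,"z": 0,"turn": 0}
    - {"fingers": 8.54,"x": 0,"y": 0,"z": 0,"turn": 0}
    - {"fingers": 8.54,"x": 0,"y": 0,"z": 0,"turn": 0}

```text
clock: 13.07
position: [488.2, 73.7, 86.9]
ee_rot: [0.099, 0.995, -0.002, -0.001]
contact_force: [0.1, -10.7, 4.3]
gripper_width: 85.3
```

```bash
python3 look.py 16|cut -c1-230; python3 -c "
from bench import arm;print(arm.job_done())"
```

```text
t 13.07 p [488.2  73.7  86.9] s -27.3 c 0.1 yang 78.69 tilt [-0.003 -0.004 -1.   ] F [  0.1 -10.7   4.3] w 85.3
wood z97-104: [(101, 15), (102, 12), (103, 17), (104, 13), (105, 15), (106, 14), (107, 15), (108, 12), (109, 4), (110, 13), (111, 16), (112, 18), (113, 13), (114, 18), (115, 14), (116, 13), (117, 10), (118, 7), (119, 4), (120, 5),
nonwood z84-101: [(20, 4), (22, 4), (29, 4), (38, 4), (45, 4), (52, 4), (61, 4), (75, 7), (76, 13), (77, 11), (78, 10), (79, 6), (80, 10), (81, 12), (82, 11), (83, 10)]
loaf top S [117.5 145.6 177.4]
the job is handed in; nothing more can be done
None
```

I pumped the lever through four full strokes and one final partial squeeze, then handed the job in at 13 s, still holding the lever. I pushed the lever with one finger, moving the arm along the clamp's axis with the gripper open.

**Last checks:**
- **Spring:** by depth image it was compressed about 7.2 mm. I then added about 1 mm of lever travel, so it ended at roughly 7.5 mm, or about 9 N.
- **Loaf:** it stopped moving against the fence, and the jaw stayed put while the spring compressed.
- **Lever:** the wrist force was about 11 N, so the lever is still pressed well above 1.5 N.
- **Surroundings:** I saw no contact with the jaw, rod, loaf or bystanders in the pictures. I did not measure the bystanders' positions at the end.

**One disagreement:** the reported TCP height did not fit the cameras. The open finger tips showed about 55 mm above the reported TCP, where the text suggests about 13 mm. I worked from the camera heights, lowered the gripper in stages, and met no unexpected contact.

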